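# Find the canister whose lid button no longer latches

## Robot

A 7-joint arm with a two-finger parallel gripper is mounted at the origin on the work surface. World frame = base frame: x ahead of the robot, y to its left, z up, the work surface at z = 0. Lengths are in mm, angles in rad, forces in N, time in s.
With the tool pointing down it reaches from about 400 to 925 mm from the base axis. Payload 5.6 kg.
Tool frame: the origin (TCP) lies at the very end of the fingers, on their centre line; the grasp point (between the pads) lies 19 mm behind it; z points along the fingers, x is the direction in which the jaws open and shut, and the axes are right-handed (so a half turn about z gives the same grasp; the last joint's range is limited). The gripper opens to 85 mm and grips with 20 to 120 N. Pads are 22 mm wide; open, the fingers measure 114 mm over their backs; the gripper's body (76 mm by 85 mm) begins 54 mm behind the grasp point. The pads swing forward as they close: fully open they stand 13 mm farther back than shut.
Start: joints at [1.099, 0.468, -0.012, 1.603, 0.006, 1.071, -0.056], TCP at [270.218, -591.177, 231.29] pointing down, gripper open.
Joint ranges: [-2.53, 2.53], [-0.31, 2.02], [-1.57, 1.55], [0.28, 2.44], [-1.29, 4.43], [0.15, 1.84], [-2.92, 2.92]. Speed limits (rad/s): [2.57, 2.57, 3.14, 3.14, 3.14, 3.14, 3.14].

## Interface

Orientations are given as a unit quaternion [w, x, y, z].
In Python, from rig import ctrl gives the robot as it stands. The module is installed in compiled form; this text tells all that it offers.
- The arm moves only by the shell command python3 -m jog 'ROWS'. ROWS is JSON, a list of rows, each a list of 5 numbers: the shift along the tool's x, y, z in m, then the turn about the tool's z in degrees, then the finger opening in m, from 0 to 0.0854. A call has exactly 10 rows; each row shifts and turns the pose as measured when the row begins, along the tool's axes as they then stand; what a row does not reach is not made up. A row lasts 1/12 s, in which the tool goes at most 41.7 mm and 7.16 degrees, less where a joint would pass 70% of its speed; a pose out of reach is approached as far as the arm can. A call with a gripper value outside its range is refused whole. The fingers move at their own pace and stop on an object; the grip force is fixed at half the most. Time passes only in rows, so rows that do not move let the fingers close, or fill a call up. It gives the time, the measured TCP pose, the force and the opening at its end, in the units of the state.
- ctrl.observe(): the state, without advancing time (a new reading comes with each control period).
- ctrl.capture(name): name is "side" or "top" or "wrist"; returns (picture, depth): 400x640x3 uint8, red, green, blue; 400x640 float32, mm along the optical axis (not along the pixel's ray), 0 where there is no reading.
- ctrl.camera_model(name): a dict with "mtx" (3x3 intrinsics, pixels), "R" (3x3) and "t" (3): a world point X has camera coordinates R X + t; the wrist camera has in their place "mount" (4x4, takes a point from camera to tool coordinates, whose origin is the TCP and whose axes are the tool frame's). Camera axes: x right, y down, z forward; pixel columns grow to the right and rows downward; lengths in mm; the calibration is good to about 2 mm. A picture is of the moment at which its call begins: read the wrist's pose just before it. camera_model takes no time and is no camera call.
- ctrl.finish_job(): hands the job in, once; it reports no verdict.
The state is a dict: "clock": time; "joints": joint angles; "qd": joint speeds; "effort": joint torques, N m; "tool_pos": TCP position; "tcp_rot": TCP orientation; "contact_force": force on the tool from outside, world axes, zero at the start; "moment": the same for the moment, N m; "width": finger opening in mm.
Only numpy, scipy, OpenCV 4.12 (cv2) and the standard library are available. Lean on these libraries where they do the work, as an engineer would, in place of code of your own. Each camera call takes 0.05 s, during which the arm holds its last target. There are 200 camera calls.

## Task

Test the three storage canisters where they lean in the rack: click each lid button fully down and let go. Leave the two whose buttons stay down in their pockets, clicked down; pull the one whose button springs back out of the rack and set it down gently, upright, in the blue tray, letting go only once it stands there. Leave everything else on the counter alone.

Things in the scene. Friction and masses are not known exactly. Their poses are not given: they have to be found in the camera images.
- canister_1: storage canister, a rounded square prism 60 x 60 mm and 100 mm tall (cream body, dark grey-green lid), 0.2 kg, alike the other two, with a round push button 38 mm across on its lid; origin at the centre of its underside, z along its axis towards the lid, x and y across its faces. It starts in one of the rack's three pockets, leaning 29 degrees, lid towards the robot's side
- canister_2: storage canister, a rounded square prism 60 x 60 mm and 100 mm tall (cream body, dark grey-green lid), 0.2 kg, alike the other two, with a round push button 38 mm across on its lid; origin at the centre of its underside, z along its axis towards the lid, x and y across its faces. It starts in one of the rack's three pockets, leaning 29 degrees, lid towards the robot's side
- canister_3: storage canister, a rounded square prism 60 x 60 mm and 100 mm tall (cream body, dark grey-green lid), 0.2 kg, alike the other two, with a round push button 38 mm across on its lid; origin at the centre of its underside, z along its axis towards the lid, x and y across its faces. It starts in one of the rack's three pockets, leaning 29 degrees, lid towards the robot's side
- button_1 (a joint): push button on the lid of canister_1, metres pressed along the canister's axis: 0 = up (white cap 14 mm above the lid, red collar showing), 0.012 = fully down (2 mm above the lid, red hidden). 5 N presses it fully. A sound one stays where it is pressed; the one with a worn latch springs back to 2 to 3 mm when let go. Just one of the three is worn; nothing but pressing shows which
- button_2 (a joint): push button on the lid of canister_2, metres pressed along the canister's axis: 0 = up (white cap 14 mm above the lid, red collar showing), 0.012 = fully down (2 mm above the lid, red hidden). 5 N presses it fully. A sound one stays where it is pressed; the one with a worn latch springs back to 2 to 3 mm when let go. Just one of the three is worn; nothing but pressing shows which
- button_3 (a joint): push button on the lid of canister_3, metres pressed along the canister's axis: 0 = up (white cap 14 mm above the lid, red collar showing), 0.012 = fully down (2 mm above the lid, red hidden). 5 N presses it fully. A sound one stays where it is pressed; the one with a worn latch springs back to 2 to 3 mm when let go. Just one of the three is worn; nothing but pressing shows which
- button_1_top (a point): centre of the top face of the button on canister_1; moves with the button
- button_2_top (a point): centre of the top face of the button on canister_2; moves with the button
- button_3_top (a point): centre of the top face of the button on canister_3; moves with the button
- rack: fixed oak rack, 350 mm wide (its y), 150 mm deep (its x), origin at the centre of its underside, -x side towards the robot. Three pockets at y = -105, 0, 105 mm; canisters stand in them leaning 0.50 rad about the rack's y axis, tops towards its -x, and come out along that lean
- rack_pocket (a point): centre of the middle pocket's floor (rack x = 0, 45 mm up). Measured along the lean, a pocket's front wall is 45 mm high, its back wall 35 mm, its side walls 25 mm, with about 2 mm play
- rack_rail (a point): middle of a 12 mm steel rail that runs along the rack's y above the canisters, at rack x = -35 mm, 240 mm up, with end posts at y = +-171 mm sloping back to the rack's foot. It blocks a gripper coming straight down: come in along the canisters' lean
- tray: fixed blue tray, open on top, 160 x 160 mm outside, 18 mm high, walls and floor 5 mm thick; origin at the centre of its underside. The place for the canister with the worn latch
- mug: white mug, 80 mm across, 90 mm tall, a bystander; origin at the centre of its underside
- bottle: amber glass bottle, 60 mm across, 170 mm tall, a bystander; origin at the centre of its underside
- handset: black cordless phone handset lying flat, 50 x 150 x 24 mm, a bystander; origin at the centre of its underside
There are look-alikes about, which are no part of the job. What is shaped like the canister_3 but yellow is not meant. What is shaped like the canister_1 but purple is not meant.

How it is judged:
By the outcome, as a careful person would: the job done as asked, in the order asked, and still so for the second after the job is handed in, with the robot touching nothing.
It also fails if it takes over 72 s, if anything falls off the work surface, if the arm or the gripper's body presses on something with over 40 N, if the wrist force passes 120 N, or if a joint passes its speed limit or range.

## Working session

There is one attempt and no reset: what is moved stays moved. The work goes in short steps, Python scripts to look and compute and a shell command to move; the robot and the scene stay as the last step left them, time stands still between calls to the robot, and variables do not carry over. Pictures are saved under pics/ and viewed, about 8 in all and at most 12, crops included, and the job is handed in when it is done.

```bash
mkdir -p pics
python3 - <<'E'
from rig import ctrl
import cv2,numpy as np
for n in("side","top"):
    p,d=ctrl.capture(n); cv2.imwrite(f"pics/{n}0.png",p[:,:,::-1]); np.save(f"{n}0.npy",d)
    m=ctrl.camera_model(n); print(n,np.round(m["mtx"],1).tolist(),np.round(m["R"],3).tolist(),np.round(m["t"],1).tolist())
a=cv2.imread("pics/side0.png");b=cv2.imread("pics/top0.png")
cv2.imwrite("pics/both0.png",cv2.resize(np.vstack([a,b]),(480*1,600)))
print(ctrl.camera_model("wrist")); print(ctrl.observe())
E
```

```text
side [[471.5, 0.0, 323.6], [0.0, 471.5, 198.8], [0.0, 0.0, 1.0]] [[-0.925, -0.379, 0.026], [-0.225, 0.49, -0.842], [0.307, -0.785, -0.539]] [584.3, 231.5, 1075.9]
top [[455.7, 0.0, 309.1], [0.0, 455.7, 193.9], [0.0, 0.0, 1.0]] [[-0.003, -1.0, 0.028], [-0.991, -0.0, -0.133], [0.133, -0.028, -0.991]] [29.1, 632.0, 1176.5]
{'mtx': array([[292.21942711,   0.        , 320.8672232 ],
       [  0.        , 292.21942711, 195.99041065],
       [  0.        ,   0.        ,   1.        ]]), 'mount': array([[ 9.99999701e-01,  2.69403470e-04, -7.24666771e-04,
         6.88617954e-01],
       [-4.00865391e-05,  9.54130186e-01,  2.99392030e-01,
        -7.70459282e+01],
       [ 7.72083693e-04, -2.99391911e-01,  9.54129911e-01,
        -1.43032060e+02],
       [ 0.00000000e+00,  0.00000000e+00,  0.00000000e+00,
         1.00000000e+00]])}
{'clock': 0.1, 'joints': array([ 1.09898938,  0.46831786, -0.01159928,  1.60355646,  0.00602598,
        1.07140239, -0.05632503]), 'qd': array([ 0.00025311, -0.00287724,  0.00060052, -0.00134935, -0.00136919,
        0.00085804, -0.00045225]), 'effort': array([ 1.27927018e-03, -5.33521521e+01,  2.13192485e-02, -2.51965767e+01,
        1.14410149e-02,  4.30127140e-03, -3.15639465e-05]), 'tool_pos': array([ 269.97689195, -590.71193914,  230.4046159 ]), 'tcp_rot': array([-3.84405144e-04,  8.41341870e-01, -5.40502707e-01, -7.30086373e-04]), 'contact_force': array([-0.41020024,  0.02780322, -0.6266841 ]), 'moment': array([-0.01367833,  0.00232705, -0.00387072]), 'width': 85.45033337267844}
```

View pics/top0.png

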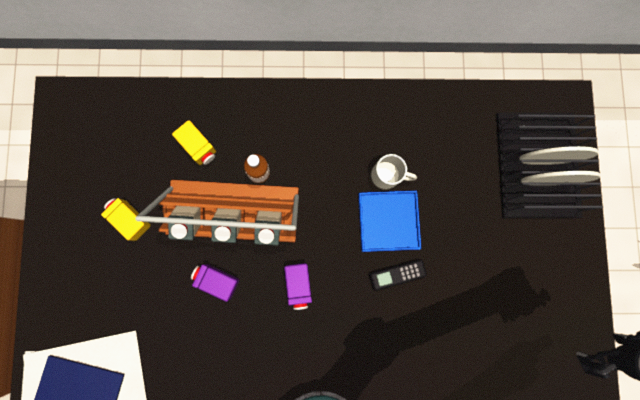

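View pics/side0.png

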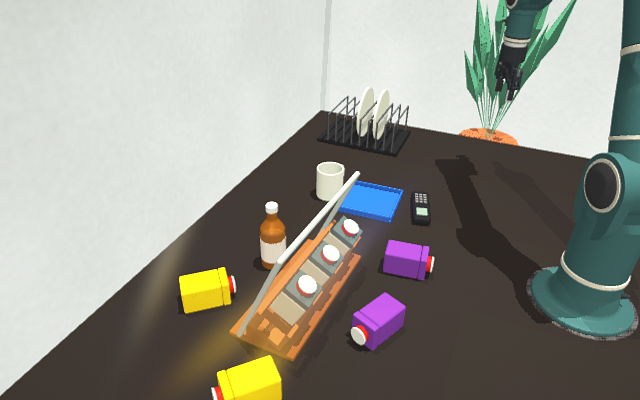

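The side view shows the rack with three leaning canisters. In the top view the caps are near (179,230), (223,234) and (266,236), and the tray is centred near (390,221). I'll turn these into positions from depth.

```bash
cat > h.py <<'E'
import numpy as np,cv2
from rig import ctrl
from scipy.spatial.transform import Rotation as Ro
def R(o): 
    q=o["tcp_rot"]; return Ro.from_quat([q[1],q[2],q[3],q[0]]).as_matrix()
def cloud(n,d,o=None):
    m=ctrl.camera_model(n);K=m["mtx"];v,u=np.mgrid[:400,:640]
    P=np.stack([(u-K[0,2])/K[0,0]*d,(v-K[1,2])/K[1,1]*d,d],-1)
    if n=="wrist":
        M=m["mount"]; P=P@M[:3,:3].T+M[:3,3]; return P@R(o).T+o["tool_pos"]
    return (P-m["t"])@m["R"]
def st():
    o=ctrl.observe();r=R(o);z=r[:,2]
    print("t",round(o["clock"],2),"pos",o["tool_pos"].round(1),"z",z.round(3),"x",r[:,0].round(3),"F",o["contact_force"].round(1),"w",round(o["width"],1),"q",o["joints"].round(3));return o
E
python3 - <<'E'
from h import *
np.set_printoptions(suppress=True,precision=1)
for n,cs in(("top",[(179,230),(223,234),(266,236)]),("side",[(308,286),(331,254),(350,227)])):
    p=cv2.imread(f"pics/{n}0.png").astype(int);C=cloud(n,np.load(f"{n}0.npy"))
    w=(p.min(2)>175)
    for u,v in cs:
        m=np.zeros_like(w);m[v-12:v+13,u-12:u+13]=1;m&=w&(abs(C[...,2]-145)<15)
        ys,xs=np.nonzero(m);print(n,(u,v),m.sum(),xs.mean(),ys.mean(),np.median(C[m],0),(C[m].max(0)+C[m].min(0))/2,C[m].max(0)-C[m].min(0))
    b=(p[...,0]>150)&(p[...,1]<130)&(p[...,2]<60)&(C[...,2]<40)&(C[...,2]>12)
    print("tray",b.sum(),cv2.minAreaRect(C[b][:,:2].astype(np.float32)),np.median(C[b],0))
    g=(C[...,2]>228)&(C[...,2]<262)&(C[...,0]>350)&(C[...,0]<800)&(C[...,1]>0)&(C[...,1]<550)
    if g.sum()>20:
        X=C[g];c=np.median(X,0);f=np.polyfit(X[:,1],X[:,0],1);print("rail",g.sum(),c,X[:,1].min(),X[:,1].max(),"yaw",-np.degrees(np.arctan(f[0])),f)
    k=(p[...,2]>110)&(p[...,1]<110)&(p[...,0]<70)&(C[...,2]>20)&(C[...,2]<110)&(C[...,1]>80)&(C[...,1]<520)
    print("oak",k.sum(),cv2.minAreaRect(C[k][:,:2].astype(np.float32)))
E
```

```text
top (179, 230) 173 178.45664739884393 230.5028901734104 [528.6 344.9 143.5] [529.5 346.9 143. ] [30.7 40.1 25.5]
top (223, 234) 168 222.22619047619048 233.13095238095238 [523.3 240.3 143.9] [523.2 241.7 143.9] [32.7 36.2 24. ]
top (266, 236) 166 265.95180722891564 235.67469879518072 [516.1 135.3 143.6] [517.1 137.  142.5] [30.7 37.3 23.8]
tray 379 ((563.6519165039062, -192.17062377929688), (159.17750549316406, 160.33387756347656), 2.176053285598755) [ 563.7 -195.4   16.2]
rail 885 [542.5 237.1 243.4] 62.906116372869526 414.04982773476877 yaw -3.4869103429008708 [  0.1 527.6]
oak 2197 ((584.5697021484375, 282.2117614746094), (395.2520751953125, 370.17333984375), 48.62870788574219)
side (308, 286) 252 306.8452380952381 283.54761904761904 [528.1 346.2 146.2] [530.2 344.  146.2] [36.1 40.  19.7]
side (331, 254) 200 330.405 252.29 [521.8 240.8 146.2] [524.1 237.3 144.6] [36.6 50.4 23.6]
side (350, 227) 156 350.5192307692308 225.74358974358975 [515.3 136.6 145.7] [517.9 135.2 145.2] [38.2 38.7 20.4]
tray 193 ((555.6627197265625, -191.44802856445312), (147.5208740234375, 167.05902099609375), 1.9604276418685913) [ 554.7 -175.1   15.1]
rail 799 [541.6 288.4 245.3] 64.99430145861447 416.0387265895375 yaw -3.7334066081680977 [  0.1 523.2]
oak 429 ((637.716064453125, 295.78814697265625), (372.41949462890625, 293.1271057128906), 30.439666748046875)
```

```bash
cat >> h.py <<'E'
def plan(target,turn,n,w=0.085,frm=None):
    o=ctrl.observe();r=R(o);p=o["tool_pos"].copy();s=(np.array(target)-p)/n
    rows=[]
    for i in range(n):
        rows.append([*(r.T@s/1000).round(3),round(turn/n,1),w]); r=r@Ro.from_euler("z",turn/n,degrees=True).as_matrix()
    for i in range(0,n,10): print(str(rows[i:i+10]).replace(" ",""))
E
python3 -c "
from h import *
plan([470,-30,480],-142,20)"
```

```text
[[np.float64(-0.021),np.float64(-0.021),np.float64(-0.012),-7.1,0.085],[np.float64(-0.019),np.float64(-0.023),np.float64(-0.012),-7.1,0.085],[np.float64(-0.016),np.float64(-0.025),np.float64(-0.012),-7.1,0.085],[np.float64(-0.012),np.float64(-0.027),np.float64(-0.012),-7.1,0.085],[np.float64(-0.009),np.float64(-0.028),np.float64(-0.012),-7.1,0.085],[np.float64(-0.005),np.float64(-0.029),np.float64(-0.012),-7.1,0.085],[np.float64(-0.002),np.float64(-0.03),np.float64(-0.012),-7.1,0.085],[np.float64(0.002),np.float64(-0.03),np.float64(-0.012),-7.1,0.085],[np.float64(0.006),np.float64(-0.029),np.float64(-0.012),-7.1,0.085],[np.float64(0.009),np.float64(-0.028),np.float64(-0.012),-7.1,0.085]]
[[np.float64(0.013),np.float64(-0.027),np.float64(-0.012),-7.1,0.085],[np.float64(0.016),np.float64(-0.025),np.float64(-0.012),-7.1,0.085],[np.float64(0.019),np.float64(-0.023),np.float64(-0.012),-7.1,0.085],[np.float64(0.022),np.float64(-0.021),np.float64(-0.012),-7.1,0.085],[np.float64(0.024),np.float64(-0.018),np.float64(-0.012),-7.1,0.085],[np.float64(0.026),np.float64(-0.015),np.float64(-0.012),-7.1,0.085],[np.float64(0.028),np.float64(-0.011),np.float64(-0.012),-7.1,0.085],[np.float64(0.029),np.float64(-0.008),np.float64(-0.012),-7.1,0.085],[np.float64(0.029),np.float64(-0.004),np.float64(-0.012),-7.1,0.085],[np.float64(0.03),np.float64(-0.0),np.float64(-0.012),-7.1,0.085]]
```

```bash
python3 -m jog '[[-0.021,-0.021,-0.012,-7.1,0],[-0.019,-0.023,-0.012,-7.1,0],[-0.016,-0.025,-0.012,-7.1,0],[-0.012,-0.027,-0.012,-7.1,0],[-0.009,-0.028,-0.012,-7.1,0],[-0.005,-0.029,-0.012,-7.1,0],[-0.002,-0.03,-0.012,-7.1,0],[0.002,-0.03,-0.012,-7.1,0],[0.006,-0.029,-0.012,-7.1,0],[0.009,-0.028,-0.012,-7.1,0]]'; python3 -c "
from h import *
st()"
python3 -m jog '[[0.013,-0.027,-0.012,-7.1,0],[0.016,-0.025,-0.012,-7.1,0],[0.019,-0.023,-0.012,-7.1,0],[0.022,-0.021,-0.012,-7.1,0],[0.024,-0.018,-0.012,-7.1,0],[0.026,-0.015,-0.012,-7.1,0],[0.028,-0.011,-0.012,-7.1,0],[0.029,-0.008,-0.012,-7.1,0],[0.029,-0.004,-0.012,-7.1,0],[0.03,0,-0.012,-7.1,0]]'; sed -i 's/\[\*(r.T@s\/1000).round(3)/[*(r.T@s\/1000).round(3).tolist()/' h.py; python3 -c "
from h import *
st();plan([470,-30,600],-15,10)"
```

```text
clock: 0.93
tool_pos: [363.7, -301.7, 346.6]
tcp_rot: [-0.006, 0.999, 0.053, -0.007]
contact_force: [0.3, 0.6, 1.1]
width: -0.0
t 0.93 pos [ 363.7 -301.7  346.6] z [-0.014  0.011 -1.   ] x [ 0.994  0.106 -0.013] F [0.3 0.6 1.1] w -0.0 q [ 0.958  0.089 -0.357  1.843  0.033  1.233  0.697]
clock: 1.77
tool_pos: [462.2, -4.0, 472.1]
tcp_rot: [-0.009, 0.779, 0.627, -0.004]
contact_force: [0.5, 0.1, -0.1]
width: 0.0
t 1.77 pos [462.2  -4.  472.1] z [-0.018  0.008 -1.   ] x [0.214 0.977 0.004] F [ 0.5  0.1 -0.1] w 0.0 q [ 0.629  0.036 -0.696  1.63   0.014  1.501  1.287]
[[-0.002,0.001,-0.013,-1.5,0.085],[-0.002,0.001,-0.013,-1.5,0.085],[-0.002,0.001,-0.013,-1.5,0.085],[-0.002,0.001,-0.013,-1.5,0.085],[-0.002,0.001,-0.013,-1.5,0.085],[-0.002,0.001,-0.013,-1.5,0.085],[-0.002,0.001,-0.013,-1.5,0.085],[-0.002,0.001,-0.013,-1.5,0.085],[-0.002,0.001,-0.013,-1.5,0.085],[-0.003,0.0,-0.013,-1.5,0.085]]
```

```bash
python3 -m jog '[[0,0,-0.03,-3,0],[0,0,-0.03,-3,0],[0,0,-0.03,-3,0],[0,0,-0.03,0,0],[0,0,-0.03,0,0],[0,0,-0.03,0,0],[0,0,-0.03,0,0],[0,0,-0.03,0,0],[0,0,-0.03,0,0],[0,0,-0.03,0,0]]' >/dev/null; python3 -c "
from h import *
st()"
```

```text
t 2.6 pos [465.4   3.  667. ] z [ 0.058  0.015 -0.998] x [0.03  0.999 0.016] F [ 0.2  0.1 -0.4] w -0.1 q [-0.003  0.002 -0.068  1.239 -0.011  1.842  1.465]
```

```bash
python3 -m jog '[[0,0,-0.03,0,0],[0,0,-0.03,0,0],[0,0,-0.03,0,0],[0,0,-0.03,0,0],[0,0,-0.03,0,0],[0,0,-0.03,0,0],[0,0,-0.03,0,0],[0,0,-0.03,0,0],[0,0,-0.03,0,0],[0,0,-0.03,0,0]]' >/dev/null; python3 -c "
from h import *
st()"
```

```text
t 3.43 pos [4.278e+02 4.000e-01 7.825e+02] z [ 0.3    0.025 -0.954] x [0.026 0.999 0.035] F [0.1 0.1 0. ] w -0.5 q [ 0.365 -0.107 -0.354  1.095 -0.067  1.842  1.519]
```

```bash
python3 -m jog '[[-0.03,0,0,0,0],[-0.03,0,0,0,0],[-0.03,0,0,0,0],[-0.03,0,0,0,0],[-0.03,0,0,0,0],[0,0,-0.02,0,0],[0,0,-0.02,0,0],[0,0,-0.02,0,0],[0,0,-0.02,0,0],[0,0,-0.02,0,0]]' >/dev/null; python3 -c "
from h import *
st()"
```

```text
t 4.27 pos [ 398.2 -154.4  810.1] z [ 0.371  0.003 -0.929] x [0.037 0.999 0.018] F [-0.1  1.3  0.3] w -0.1 q [-0.009 -0.149  0.304  1.078 -0.071  1.842  1.799]
```

```bash
python3 -m jog '[[0,0,-0.02,0,0],[0,0,-0.02,0,0],[0,0,-0.02,0,0],[0,0,-0.02,0,0],[0,0,-0.02,0,0],[0,0,-0.02,0,0],[0,0,-0.02,0,0],[0,0,-0.015,0,0],[0,0,0,0,0],[0,0,0,0,0]]' >/dev/null; python3 -c "
from h import *
st()"
```

```text
t 5.1 pos [ 343.3 -147.5  871.7] z [ 0.497 -0.038 -0.867] x [ 0.054  0.998 -0.013] F [-0.2  0.4  0.4] w 0.2 q [ 0.105 -0.241  0.204  1.027 -0.073  1.842  1.798]
```

```bash
python3 -c "
from h import *
plan([468,139,235],0,20,0)"|cut -c1-60
```

```text
[[0.015,-0.011,0.03,0.0,0],[0.015,-0.011,0.03,0.0,0],[0.015,
[[0.015,-0.011,0.03,0.0,0],[0.015,-0.011,0.03,0.0,0],[0.015,
```

```bash
python3 -m jog '[[0.015,-0.011,0.03,0,0],[0.015,-0.011,0.03,0,0],[0.015,-0.011,0.03,0,0],[0.015,-0.011,0.03,0,0],[0.015,-0.011,0.03,0,0],[0.015,-0.011,0.03,0,0],[0.015,-0.011,0.03,0,0],[0.015,-0.011,0.03,0,0],[0.015,-0.011,0.03,0,0],[0.015,-0.011,0.03,0,0]]' >/dev/null; python3 -c "
from h import *
st();plan([468,139,235],0,10,0)"
```

```text
t 5.93 pos [446.8 -41.8 605.7] z [ 0.453 -0.039 -0.89 ] x [ 0.074  0.997 -0.006] F [ 0.4 -0.  -0.5] w -0.2 q [ 0.278 -0.305 -0.19   1.697 -0.058  1.272  1.585]
[[0.018,-0.016,0.033,0.0,0],[0.018,-0.016,0.033,0.0,0],[0.018,-0.016,0.033,0.0,0],[0.018,-0.016,0.033,0.0,0],[0.018,-0.016,0.033,0.0,0],[0.018,-0.016,0.033,0.0,0],[0.018,-0.016,0.033,0.0,0],[0.018,-0.016,0.033,0.0,0],[0.018,-0.016,0.033,0.0,0],[0.018,-0.016,0.033,0.0,0]]
```

```bash
python3 -m jog '[[0.018,-0.016,0.033,0,0],[0.018,-0.016,0.033,0,0],[0.018,-0.016,0.033,0,0],[0.018,-0.016,0.033,0,0],[0.018,-0.016,0.033,0,0],[0.018,-0.016,0.033,0,0],[0.018,-0.016,0.033,0,0],[0.018,-0.016,0.033,0,0],[0,0,0,0,0],[0,0,0,0,0]]' >/dev/null; python3 -c "
from h import *
st();plan([468,139,235],0,10,0)"
```

```text
t 6.77 pos [455.  103.2 296.1] z [ 0.428 -0.031 -0.903] x [ 0.06   0.998 -0.006] F [ 0.5 -0.2  1.1] w -0.0 q [ 0.216 -0.11  -0.593  2.208  0.22   0.636  0.975]
[[0.004,-0.002,0.006,0.0,0],[0.004,-0.002,0.006,0.0,0],[0.004,-0.002,0.006,0.0,0],[0.004,-0.002,0.006,0.0,0],[0.004,-0.002,0.006,0.0,0],[0.004,-0.002,0.006,0.0,0],[0.004,-0.002,0.006,0.0,0],[0.004,-0.002,0.006,0.0,0],[0.004,-0.002,0.006,0.0,0],[0.004,-0.002,0.006,0.0,0]]
```

```bash
python3 -m jog '[[0.006,-0.003,0.01,0,0],[0.006,-0.003,0.01,0,0],[0.006,-0.003,0.01,0,0],[0.006,-0.003,0.01,0,0],[0.006,-0.003,0.01,0,0],[0.006,-0.003,0.01,0,0],[0,0,0,0,0],[0,0,0,0,0],[0,0,0,0,0],[0,0,0,0,0]]' >/dev/null
python3 - <<'E'
from h import *
o=st();p,d=ctrl.capture("wrist");cv2.imwrite("pics/w1.png",p[:,:,::-1]);np.save("w1.npy",d)
C=cloud("wrist",d,o)
w=(p.min(2)>150)&(abs(C[...,2]-145)<16)&(abs(C[...,0]-520)<40)
n,l,s,c=cv2.connectedComponentsWithStats(w.astype(np.uint8))
for i in range(1,n):
    if s[i,4]>150: X=C[l==i];print(c[i].round(),s[i,4],np.median(X,0).round(1),((X.max(0)+X.min(0))/2).round(1))
plan([516,136,144.5],0,10,0)
E
```

```text
t 7.6 pos [477.  132.  244.5] z [ 0.442 -0.04  -0.896] x [ 0.076  0.997 -0.007] F [-0.7 -0.3  0. ] w -0.1 q [ 0.18   0.05  -0.677  2.222  0.546  0.554  0.586]
[443. 185.] 1985 [526.1 235.5 143.6] [528.6 238.6 141.8]
[570. 181.] 1504 [527.9 344.6 144.9] [534.1 349.1 141.8]
[328. 187.] 2452 [521.8 134.7 143.2] [523.4 133.6 141.6]
[[0.001,-0.001,0.011,0.0,0],[0.001,-0.001,0.011,0.0,0],[0.001,-0.001,0.011,0.0,0],[0.001,-0.001,0.011,0.0,0],[0.001,-0.001,0.011,0.0,0],[0.001,-0.001,0.011,0.0,0],[0.001,-0.001,0.011,0.0,0],[0.001,-0.001,0.011,0.0,0],[0.001,-0.001,0.011,0.0,0],[0.001,-0.001,0.011,0.0,0]]
```

View pics/w1.png

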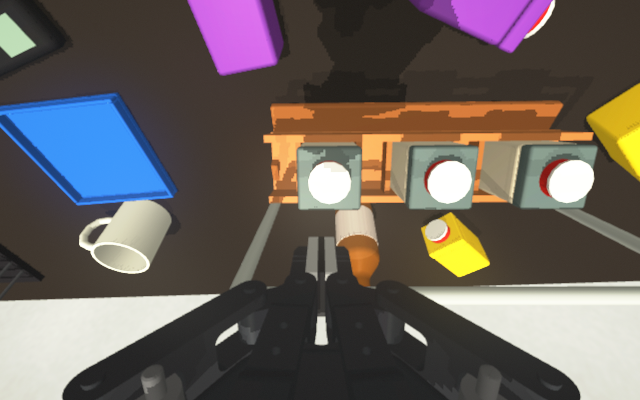

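The wrist view shows the caps at about (329,182), (448,182) and (570,180). The rail is clear of the fingers. I'll go in on the first button.

```bash
python3 -m jog '[[0.001,-0.001,0.014,0,0],[0.001,-0.001,0.014,0,0],[0.001,-0.001,0.014,0,0],[0.001,-0.001,0.014,0,0],[0.001,-0.001,0.014,0,0],[0.001,-0.001,0.014,0,0],[0.001,-0.001,0.008,0,0],[0,0,0,0,0],[0,0,0,0,0],[0,0,0,0,0]]' >/dev/null; python3 -c "
from h import *
st();plan([518,135.5,144],0,1,0)"
```

```text
t 8.48 pos [519.2 131.6 164.6] z [ 0.456 -0.046 -0.889] x [ 0.084  0.996 -0.008] F [0.5 0.6 0.2] w 0.2 q [ 0.039  0.268 -0.545  2.233  1.013  0.457  0.147]
[[0.004,-0.011,0.018,0.0,0]]
```

```bash
python3 -m jog '[[0.001,-0.003,0.004,0,0],[0.001,-0.003,0.004,0,0],[0.001,-0.003,0.004,0,0],[0.001,-0.001,0.004,0,0],[0,0,0.003,0,0],[0,0,0.003,0,0],[0,0,0.003,0,0],[0,0,0.003,0,0],[0,0,0,0,0],[0,0,0,0,0]]' >/dev/null; python3 -c "
from h import *
st();plan([518,135.5,144],0,1,0)"; python3 -m jog '[[0,0,0.002,0,0],[0,0,0.002,0,0],[0,0,0.002,0,0],[0,0,0,0,0],[0,0,0,0,0],[0,0,0,0,0],[0,0,0,0,0],[0,0,0,0,0],[0,0,0,0,0],[0,0,0,0,0]]' >/dev/null; python3 -c "
from h import *
st()"
```

```text
t 9.32 pos [526.1 135.  140.6] z [ 0.465 -0.045 -0.884] x [ 0.086  0.996 -0.006] F [-2.1  0.3  3.1] w -0.1 q [-0.023  0.321 -0.487  2.243  1.172  0.432 -0.018]
[[-0.0,-0.006,-0.007,0.0,0]]
t 10.15 pos [527.1 135.  139. ] z [ 0.47  -0.05  -0.881] x [ 0.085  0.996 -0.011] F [-2.7 -0.9  2.9] w 0.2 q [-0.034  0.325 -0.479  2.245  1.199  0.435 -0.046]
```

```bash
python3 -m jog '[[0,-0.002,0.004,0,0],[0,-0.002,0.004,0,0],[0,0,0.004,0,0],[0,0,0.004,0,0],[0,0,0.004,0,0],[0,0,0.004,0,0],[0,0,0.004,0,0],[0,0,0.004,0,0],[0,0,0.004,0,0],[0,0,0.004,0,0]]' >/dev/null; python3 -c "
from h import *
st();plan([518,135.5,144],0,1,0)"
```

```text
t 10.98 pos [528.3 135.4 138.1] z [ 0.518 -0.08  -0.852] x [ 0.083  0.996 -0.043] F [-45.7  -6.4  58.3] w -0.3 q [-0.102  0.328 -0.444  2.272  1.375  0.469 -0.233]
[[-0.001,-0.006,-0.01,0.0,0]]
```

```bash
python3 -m jog '[[0,0,-0.005,0,0],[0,0,-0.01,0,0],[0,0,-0.015,0,0],[0,0,-0.015,0,0],[0,0,-0.015,0,0],[0,0,-0.01,0,0],[0,0,0,0,0],[0,0,0,0,0],[0,0,0,0,0],[0,0,0,0,0]]' >/dev/null
python3 - <<'E'
from h import *
o=st();p,d=ctrl.capture("wrist");cv2.imwrite("pics/w2.png",p[:,:,::-1])
C=cloud("wrist",d,o)
w=(p.min(2)>150)&(abs(C[...,2]-140)<25)&(abs(C[...,0]-520)<40)
n,l,s,c=cv2.connectedComponentsWithStats(w.astype(np.uint8))
for i in range(1,n):
    if s[i,4]>150: X=C[l==i];print(c[i].round(),s[i,4],np.median(X,0).round(1))
E
```

```text
t 11.82 pos [493.2 141.9 203.1] z [ 0.525 -0.079 -0.848] x [ 0.082  0.996 -0.042] F [ 0.1 -0.5 -0.9] w 0.0 q [-0.051  0.149 -0.536  2.286  1.034  0.507  0.062]
[315. 195.] 3597 [519.9 131.6 140.8]
[458. 201.] 2617 [524.3 237.1 143.9]
[615. 202.] 2112 [528.2 343.4 145.1]
```

View pics/w2.png

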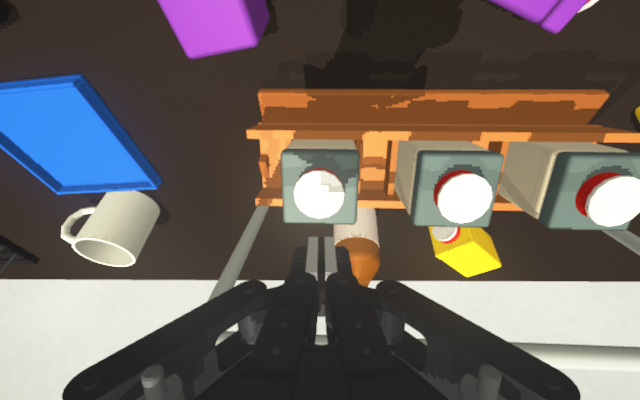

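```bash
cat >> h.py <<'E'
def caps(o,p,d):
    C=cloud("wrist",d,o);a=np.array([.478,-.029,-.878]);H=-C@a
    w=(p.min(2)>150)&(abs(C[...,2]-140)<25)&(abs(C[...,0]-520)<40)
    n,l,s,c=cv2.connectedComponentsWithStats(w.astype(np.uint8))
    for i in range(1,n):
        if s[i,4]<150: continue
        k=l==i;r=np.sqrt(s[i,4]/np.pi);v,u=np.mgrid[:400,:640];e=np.hypot(u-c[i][0],v-c[i][1])
        m=(e<1.75*r)&(p.max(2)<175)&(p.max(2)>60)&(p[...,0]*1.0<p[...,1]+5.)&(H>np.median(H[k])-25)&(abs(H-np.median(H[k]))<25)
        print(c[i].round(),"cap",np.median(C[k],0).round(1),"lid",m.sum(),"proud",round(float(np.median(H[k])-np.median(H[m])),1),np.percentile(H[m]-np.median(H[k]),[20,80]).round(1))
E
python3 - <<'E'
from h import *
o=ctrl.observe();p,d=ctrl.capture("wrist");caps(o,p,d)
E
```

```text
[315. 195.] cap [519.8 131.8 140.7] lid 2236 proud 10.3 [-11.1  -9.7]
[458. 201.] cap [524.6 236.8 143.9] lid 3174 proud 13.9 [-14.7 -13.3]
[615. 202.] cap [528.3 343.4 145.2] lid 1553 proud 13.9 [-14.5 -13.3]
```

```bash
python3 -m jog '[[0.012,0,0,0,0],[0.012,0,0,0,0],[0.012,0,0,0,0],[0.012,0,0,0,0],[0.012,0,0,0,0],[0.012,0,0,0,0],[0.012,0,0,0,0],[0.01,0,0,0,0],[0,0,0,0,0],[0,0,0,0,0]]' >/dev/null; python3 -c "
from h import *
st();plan([522,238,144],0,1,0)"
```

```text
t 12.75 pos [501.1 240.8 193.8] z [ 0.518 -0.082 -0.852] x [ 0.084  0.995 -0.044] F [0.3 0.1 0.6] w 0.2 q [-0.223  0.287 -0.586  2.16   1.078  0.679 -0.117]
[[0.001,-0.008,0.054,0.0,0]]
```

```bash
python3 -m jog '[[0,-0.002,0.01,0,0],[0,-0.002,0.01,0,0],[0,-0.002,0.01,0,0],[0,-0.002,0.01,0,0],[0,0,0.006,0,0],[0,0,0.003,0,0],[0,0,0.003,0,0],[0,0,0.003,0,0],[0,0,0.003,0,0],[0,0,0.003,0,0]]' >/dev/null; python3 -c "
from h import *
o=st();plan([522,238,144],0,1,0);print(-o['tool_pos']@[.478,-.029,-.878])"
```

```text
t 13.58 pos [526.8 234.3 137.2] z [ 0.52  -0.083 -0.85 ] x [ 0.086  0.995 -0.045] F [-3.2  0.7  1.1] w -0.2 q [-0.261  0.412 -0.507  2.164  1.29   0.63  -0.296]
[[0.003,-0.001,-0.009,0.0,0]]
-124.52609647058635
```

```bash
python3 -m jog '[[0,0,0.003,0,0],[0,0,0.003,0,0],[0,0,0.003,0,0],[0,0,0.003,0,0],[0,0,0.003,0,0],[0,0,0.003,0,0],[0,0,0,0,0],[0,0,0,0,0],[0,0,0,0,0],[0,0,0,0,0]]' >/dev/null; python3 -c "
from h import *
o=st();print(-o['tool_pos']@[.478,-.029,-.878])"
```

```text
t 14.42 pos [528.2 234.8 138. ] z [ 0.54  -0.092 -0.836] x [ 0.084  0.995 -0.055] F [ 0.6 -0.2 -0.4] w -0.3 q [-0.281  0.414 -0.497  2.17   1.334  0.647 -0.34 ]
-124.56037867239807
```

```bash
python3 -m jog '[[0,0,0,0,0],[0,0,0,0,0],[0,0,0,0,0],[0,0,0,0,0],[0,0,0,0,0],[0,0,0,0,0],[0,0,0.002,0,0],[0,0,0.003,0,0],[0,0,0.003,0,0],[0,0,0.003,0,0]]' >/dev/null; python3 -c "
from h import *
o=st();print(-o['tool_pos']@[.478,-.029,-.878])"; python3 -m jog '[[0,0,-0.005,0,0],[0,0,-0.01,0,0],[0,0,-0.015,0,0],[0,0,-0.015,0,0],[0,0,-0.015,0,0],[0,0,-0.01,0,0],[0,0,0,0,0],[0,0,0,0,0],[0,0,0,0,0],[0,0,0,0,0]]' >/dev/null
python3 - <<'E'
from h import *
o=st();p,d=ctrl.capture("wrist");caps(o,p,d)
E
```

```text
t 15.25 pos [529.9 234.3 136.4] z [ 0.549 -0.099 -0.83 ] x [ 0.086  0.994 -0.062] F [-23.5  -6.1  31.2] w 0.3 q [-0.29   0.421 -0.493  2.172  1.359  0.658 -0.365]
-126.78558310836343
t 16.08 pos [488.9 240.9 197. ] z [ 0.55  -0.101 -0.829] x [ 0.085  0.994 -0.064] F [0.1 0.1 0. ] w -0.1 q [-0.275  0.269 -0.574  2.192  1.135  0.708 -0.201]
[326. 205.] cap [531.1 236.5 136. ] lid 3084 proud 1.2 [-1.9 -0.6]
[193. 202.] cap [516.2 135.3 142.2] lid 2007 proud 11.2 [-11.7 -10.7]
[474. 214.] cap [527.7 345.2 144.7] lid 2144 proud 14.0 [-14.6 -13.4]
[229. 215.] cap [537.5 157.5 140.5] lid 585 proud 0.2 [-1.1  0.4]
```

```bash
python3 -m jog '[[0.012,0,0,0,0],[0.012,0,0,0,0],[0.012,0,0,0,0],[0.012,0,0,0,0],[0.012,0,0,0,0],[0.012,0,0,0,0],[0.012,0,0,0,0],[0.012,0,0,0,0],[0.009,0,0,0,0],[0,0,0,0,0]]' >/dev/null; python3 -c "
from h import *
st();plan([527,345,145],0,1,0)"
```

```text
t 16.97 pos [498.1 358.8 185.8] z [ 0.546 -0.099 -0.832] x [ 0.083  0.994 -0.064] F [-0.4 -0.4  0.5] w -0.3 q [-0.447  0.445 -0.598  1.996  1.137  0.88  -0.282]
[[-0.009,0.002,0.051,0.0,0]]
```

```bash
python3 -m jog '[[-0.002,0,0.01,0,0],[-0.002,0,0.01,0,0],[-0.002,0,0.01,0,0],[-0.002,0,0.01,0,0],[-0.001,0,0.006,0,0],[0,0,0.003,0,0],[0,0,0.003,0,0],[0,0,0.003,0,0],[0,0,0.003,0,0],[0,0,0.003,0,0]]' >/dev/null; python3 -c "
from h import *
st();plan([527,345,145],0,1,0)"; python3 -m jog '[[0,0,0.002,0,0],[0,0,0.002,0,0],[0,0,0.002,0,0],[0,0,0.002,0,0],[0,0,0.002,0,0],[0,0,0.002,0,0],[0,0,0.002,0,0],[0,0,0.002,0,0],[0,0,0.002,0,0],[0,0,0.002,0,0]]' >/dev/null; python3 -c "
from h import *
o=st()"
```

```text
t 17.8 pos [531.3 343.2 133.3] z [ 0.548 -0.098 -0.831] x [ 0.082  0.995 -0.064] F [-29.  -10.2  39.7] w 0.4 q [-0.439  0.537 -0.534  2.003  1.273  0.808 -0.366]
[[0.001,0.003,-0.012,0.0,0]]
t 18.63 pos [531.  342.9 133.9] z [ 0.563 -0.107 -0.819] x [ 0.083  0.994 -0.073] F [-12.   -3.   15.1] w 0.0 q [-0.456  0.538 -0.525  2.009  1.296  0.823 -0.391]
```

```bash
python3 -m jog '[[0,0,-0.005,0,0],[0,0,-0.01,0,0],[0,0,-0.015,0,0],[0,0,-0.02,0,0],[0,0,-0.02,0,0],[0,0,-0.02,0,0],[0,0,-0.02,0,0],[0,0,-0.02,0,0],[0,0,0,0,0],[0,0,0,0,0]]' >/dev/null
python3 - <<'E'
from h import *
o=st();p,d=ctrl.capture("wrist");caps(o,p,d)
plan([360,-300,330],0,20)
E
```

```text
t 19.47 pos [454.3 355.2 248.3] z [ 0.566 -0.112 -0.817] x [ 0.087  0.993 -0.076] F [ 0.4 -0.5 -0.6] w -0.1 q [-0.456  0.311 -0.658  2.016  1.014  0.962 -0.216]
[226. 181.] cap [530.  242.6 135.3] lid 1650 proud 1.2 [-2.8 -0.4]
[326. 183.] cap [533.5 344.  133.6] lid 902 proud 1.1 [-2.4 -0.3]
[120. 179.] cap [516.3 135.3 142.2] lid 1009 proud 11.2 [-11.8 -10.6]
[[-0.033,-0.001,-0.002,0.0,0.085],[-0.033,-0.001,-0.002,0.0,0.085],[-0.033,-0.001,-0.002,0.0,0.085],[-0.033,-0.001,-0.002,0.0,0.085],[-0.033,-0.001,-0.002,0.0,0.085],[-0.033,-0.001,-0.002,0.0,0.085],[-0.033,-0.001,-0.002,0.0,0.085],[-0.033,-0.001,-0.002,0.0,0.085],[-0.033,-0.001,-0.002,0.0,0.085],[-0.033,-0.001,-0.002,0.0,0.085]]
[[-0.033,-0.001,-0.002,0.0,0.085],[-0.033,-0.001,-0.002,0.0,0.085],[-0.033,-0.001,-0.002,0.0,0.085],[-0.033,-0.001,-0.002,0.0,0.085],[-0.033,-0.001,-0.002,0.0,0.085],[-0.033,-0.001,-0.002,0.0,0.085],[-0.033,-0.001,-0.002,0.0,0.085],[-0.033,-0.001,-0.002,0.0,0.085],[-0.033,-0.001,-0.002,0.0,0.085],[-0.033,-0.001,-0.002,0.0,0.085]]
```

Buttons 2 and 3 stay down at about 2 mm. Button 1, nearest the tray side, sprang back, so that canister is the worn one. Before gripping I need to correct the tool tilt.

```bash
python3 -m jog '[[-0.033,-0.002,-0.002,0,0.085],[-0.033,-0.002,-0.002,0,0.085],[-0.033,-0.002,-0.002,0,0.085],[-0.033,-0.002,-0.002,0,0.085],[-0.033,-0.002,-0.002,0,0.085],[-0.033,-0.002,-0.002,0,0.085],[-0.033,-0.002,-0.002,0,0.085],[-0.033,-0.002,-0.002,0,0.085],[-0.033,-0.002,-0.002,0,0.085],[-0.033,-0.002,-0.002,0,0.085]]' >/dev/null;python3 -c "
from h import *
o=st()"; python3 -m jog '[[-0.033,-0.002,-0.002,0,0.085],[-0.033,-0.002,-0.002,0,0.085],[-0.033,-0.002,-0.002,0,0.085],[-0.033,-0.002,-0.002,0,0.085],[-0.033,-0.002,-0.002,0,0.085],[-0.033,-0.002,-0.002,0,0.085],[-0.033,-0.002,-0.002,0,0.085],[-0.033,-0.002,-0.002,0,0.085],[0,0,0,0,0.085],[0,0,0,0,0.085]]' >/dev/null;python3 -c "
from h import *
o=st();print(R(o))"
```

```text
t 20.35 pos [400.6  62.1 264.7] z [ 0.537 -0.104 -0.837] x [ 0.084  0.994 -0.07 ] F [-1.1  0.9  0.4] w 84.9 q [ 0.205 -0.252 -0.597  2.433  0.4    0.463  0.776]
t 21.18 pos [ 374.5 -184.1  287. ] z [ 0.51  -0.118 -0.852] x [ 0.109  0.991 -0.072] F [-0.2  0.1 -0.1] w 85.0 q [ 0.432 -0.277  0.033  2.412 -0.251  0.481  2.14 ]
[[ 0.10907316  0.85309999  0.51021903]
 [ 0.99143998 -0.05630928 -0.11779656]
 [-0.07176218  0.51869999 -0.85193927]]
```

```bash
python3 -m jog '[[-0.025,-0.012,-0.007,0,0.085],[-0.025,-0.012,-0.007,0,0.085],[-0.025,-0.012,-0.007,0,0.085],[-0.025,-0.012,-0.007,0,0.085],[-0.025,-0.012,-0.007,0,0.085],[-0.02,-0.02,-0.007,0,0.085],[-0.01,-0.02,-0.007,0,0.085],[0,0,0,0,0.085],[0,0,0,0,0.085],[0,0,0,0,0.085]]' >/dev/null;python3 -c "
from h import *
o=st();print(R(o))"
```

```text
t 22.02 pos [ 243.8 -327.2  283.4] z [ 0.499 -0.111 -0.859] x [ 0.097  0.993 -0.072] F [-0.2 -0.1 -0.4] w 85.0 q [ 0.453 -0.272  0.622  2.37  -0.397  0.673  2.851]
[[ 0.09696961  0.86096489  0.49933592]
 [ 0.99264923 -0.04715614 -0.11146211]
 [-0.07241821  0.50647385 -0.85920885]]
```

```bash
python3 -m jog '[[0.018,-0.014,-0.01,0,0.085],[0.018,-0.014,-0.01,0,0.085],[0.018,-0.014,-0.01,0,0.085],[0.018,-0.014,-0.01,0,0.085],[0.018,-0.014,-0.01,0,0.085],[0,0,0,0,0.085],[0,0,0,0,0.085],[0,0,0,0,0.085],[0,0,0,0,0.085],[0,0,0,0,0.085]]' >/dev/null;python3 -c "
from h import *
o=st();print(R(o))"
```

```text
t 22.85 pos [ 220.  -260.4  271.5] z [ 0.453 -0.073 -0.889] x [ 0.076  0.996 -0.043] F [0.  1.  0.8] w 85.1 q [ 0.99  -0.304  0.103  2.438 -0.506  0.777  2.922]
[[ 0.0763176   0.88840688  0.45266857]
 [ 0.99615024 -0.04829707 -0.07315805]
 [-0.04313155  0.45650915 -0.88867264]]
```

```bash
python3 -c "
from h import *
plan([400,-60,300],0,10);
plan([470,139,232],0,20)"|cut -c1-30; python3 -m jog '[[0.02,0.014,0.005,0,0.085],[0.022,0.015,0.005,0,0.085],[0.022,0.015,0.005,0,0.085],[0.022,0.015,0.005,0,0.085],[0.022,0.015,0.005,0,0.085],[0.022,0.015,0.005,0,0.085],[0.022,0.015,0.005,0,0.085],[0.022,0.015,0.005,0,0.085],[0.022,0.015,0.005,0,0.085],[0.022,0.015,0.005,0,0.085]]' >/dev/null;python3 -c "
from h import *
o=st();plan([470,139,232],0,10)"|cut -c1-200
```

```text
[[0.021,0.016,0.004,0.0,0.085]
[[0.021,0.009,0.006,0.0,0.085]
[[0.021,0.009,0.006,0.0,0.085]
t 23.68 pos [410.3 -77.5 279.9] z [ 0.458 -0.071 -0.886] x [ 0.098  0.995 -0.029] F [ 1.  -1.7  0.5] w 84.9 q [ 0.924 -0.266 -0.682  2.349 -0.386  0.545  1.983]
[[0.022,0.001,0.005,0.0,0.085],[0.022,0.001,0.005,0.0,0.085],[0.022,0.001,0.005,0.0,0.085],[0.022,0.001,0.005,0.0,0.085],[0.022,0.001,0.005,0.0,0.085],[0.022,0.001,0.005,0.0,0.085],[0.022,0.001,0.005,
```

```bash
python3 -m jog '[[0.022,0.002,0.005,-0.5,0.085],[0.022,0.002,0.005,-0.5,0.085],[0.022,0.002,0.005,-0.5,0.085],[0.022,0.002,0.005,-0.5,0.085],[0.022,0.002,0.005,0,0.085],[0.022,0.002,0.005,0,0.085],[0.022,0.002,0.005,0,0.085],[0.022,0.002,0.005,0,0.085],[0.022,0.002,0.005,0,0.085],[0.01,0,0,0,0.085]]' >/dev/null;python3 -c "
from h import *
o=st();print(R(o));plan([493,137,186],0,1);print(R(o).T@([540.8,134,98]-o['tool_pos']))"|cut -c1-200
```

```text
t 24.52 pos [461.3 138.  251.6] z [ 0.472 -0.054 -0.88 ] x [ 0.057  0.998 -0.031] F [-0.5  0.3 -0.7] w 85.1 q [ 1.296 -0.307 -1.568  2.233 -0.216  0.461  1.351]
[[ 0.05715564  0.87981681  0.47186398]
 [ 0.99788841 -0.03573833 -0.05423547]
 [-0.03085365  0.47396746 -0.88000164]]
[[0.003,-0.003,0.073,0.0,0.085]]
[  5.28636977  -2.65438084 172.87430773]
```

```bash
python3 -m jog '[[0.001,0,0.013,0,0.085],[0.001,0,0.013,0,0.085],[0.001,0,0.013,0,0.085],[0.001,-0.001,0.013,0,0.085],[0.001,-0.001,0.013,0,0.085],[0,-0.001,0.013,0,0.085],[0,0,0,0,0.085],[0,0,0,0,0.085],[0,0,0,0,0.085],[0,0,0,0,0.085]]' >/dev/null;python3 - <<'E'
from h import *
o=st();print(R(o).T@([540.8,134,98]-o['tool_pos']))
p,d=ctrl.capture("wrist");cv2.imwrite("pics/w3.png",p[:,:,::-1])
E
```

```text
t 25.35 pos [447.6 117.3 224.4] z [ 0.485 -0.033 -0.874] x [ 0.041  0.999 -0.015] F [ 0.5  0.5 -0.1] w 85.5 q [ 1.331 -0.304 -1.566  2.318 -0.359  0.359  1.531]
[ 22.43881685  19.46794002 155.12578763]
```

View pics/w3.png

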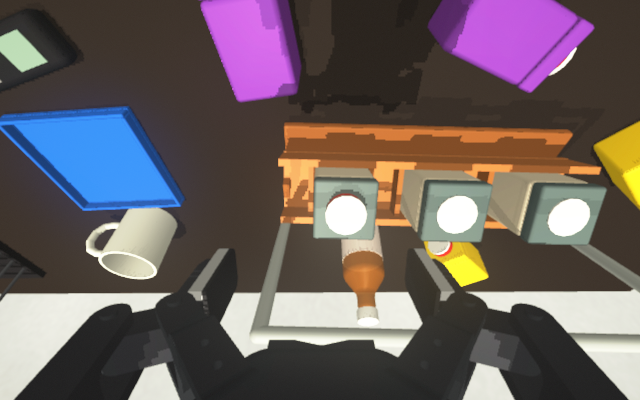

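```bash
python3 -m jog '[[0,0.018,-0.027,0,0.085],[0,0.02,-0.028,0,0.085],[0,0.02,-0.028,0,0.085],[0,0.02,-0.028,0,0.085],[0,0.02,-0.028,0,0.085],[0,0.02,-0.028,0,0.085],[0,0.02,-0.028,0,0.085],[0,0.02,-0.028,0,0.085],[0,0.02,-0.028,0,0.085],[0,0.02,-0.028,0,0.085]]' >/dev/null;python3 -c "
from h import *
o=st()"
```

```text
t 26.23 pos [484.4 117.6 569. ] z [ 0.472 -0.041 -0.88 ] x [ 0.048  0.999 -0.021] F [ 0.7  1.1 -0.6] w 85.0 q [ 0.623 -0.268 -0.793  1.684 -0.061  1.169  1.341]
```

```bash
python3 -m jog '[[0,0.025,-0.02,0,0.085],[0,0.025,-0.02,0,0.085],[0,0.025,-0.02,0,0.085],[0,0.025,-0.02,0,0.085],[0,0.025,-0.02,0,0.085],[0,0.025,-0.01,0,0.085],[0,0.02,0,0,0.085],[0,0.02,0,0,0.085],[0,0,0,0,0.085],[0,0,0,0,0.085]]' >/dev/null;python3 -c "
from h import *
o=st();plan([470,137,235],0,20)"|cut -c1-160
```

```text
t 27.07 pos [607.  114.4 774.7] z [ 0.485 -0.036 -0.874] x [ 0.055  0.998 -0.011] F [-0.5 -0.1 -0.6] w 85.2 q [ 0.402  0.226 -1.042  0.922  0.5    1.656  1.088]
[[0.001,-0.019,0.02,0.0,0.085],[0.001,-0.019,0.02,0.0,0.085],[0.001,-0.019,0.02,0.0,0.085],[0.001,-0.019,0.02,0.0,0.085],[0.001,-0.019,0.02,0.0,0.085],[0.001,-0
[[0.001,-0.019,0.02,0.0,0.085],[0.001,-0.019,0.02,0.0,0.085],[0.001,-0.019,0.02,0.0,0.085],[0.001,-0.019,0.02,0.0,0.085],[0.001,-0.019,0.02,0.0,0.085],[0.001,-0
```

```bash
python3 -m jog '[[-0.028,-0.02,-0.003,0,0.085],[-0.028,-0.02,-0.003,0,0.085],[-0.028,-0.02,-0.003,0,0.085],[-0.028,-0.02,-0.003,0,0.085],[-0.028,-0.02,-0.003,0,0.085],[-0.028,-0.02,-0.003,0,0.085],[-0.028,-0.02,-0.003,0,0.085],[-0.028,-0.02,-0.003,0,0.085],[-0.028,-0.01,0,0,0.085],[-0.028,0,0,0,0.085]]' >/dev/null;python3 -c "
from h import *
o=st();plan([480,137,240],0,20)"|cut -c1-160
```

```text
t 27.9 pos [ 425.2 -146.5  704.6] z [ 0.484 -0.024 -0.874] x [ 0.034  0.999 -0.008] F [1.4 0.  0.4] w 85.2 q [ 1.015 -0.265 -0.422  1.444 -0.357  1.491  2.068]
[[0.014,-0.009,0.021,0.0,0.085],[0.014,-0.009,0.021,0.0,0.085],[0.014,-0.009,0.021,0.0,0.085],[0.014,-0.009,0.021,0.0,0.085],[0.014,-0.009,0.021,0.0,0.085],[0.0
[[0.014,-0.009,0.021,0.0,0.085],[0.014,-0.009,0.021,0.0,0.085],[0.014,-0.009,0.021,0.0,0.085],[0.014,-0.009,0.021,0.0,0.085],[0.014,-0.009,0.021,0.0,0.085],[0.0
```

```bash
python3 -c "
from h import *
plan([640,80,500],0,12)"|cut -c1-60; python3 -m jog '[[0.019,0.007,0.024,0,0.085],[0.019,0.007,0.024,0,0.085],[0.019,0.007,0.024,0,0.085],[0.019,0.007,0.024,0,0.085],[0.019,0.007,0.024,0,0.085],[0.019,0.007,0.024,0,0.085],[0.019,0.007,0.024,0,0.085],[0.019,0.007,0.024,0,0.085],[0.019,0.007,0.024,0,0.085],[0.019,0.007,0.024,0,0.085]]' >/dev/null;python3 -c "
from h import *
o=st();plan([660,100,500],0,1)"|cut -c1-160
```

```text
[[0.02,0.007,0.023,0.0,0.085],[0.02,0.007,0.023,0.0,0.085],[
[[0.02,0.007,0.023,0.0,0.085],[0.02,0.007,0.023,0.0,0.085]]
t 28.73 pos [608.2  24.7 521.1] z [ 0.495 -0.059 -0.867] x [ 0.078  0.997 -0.023] F [ 1.  -0.6 -1.2] w 85.1 q [ 0.928  0.035 -1.096  1.626  0.2    1.002  1.274]
[[0.08,0.03,0.04,0.0,0.085]]
```

```bash
python3 -m jog '[[0.003,0.024,0.013,0,0.085],[0.003,0.024,0.013,0,0.085],[0.003,0.024,0.013,0,0.085],[0.003,0.024,0.013,0,0.085],[0.003,0.024,0.013,0,0.085],[0.003,0.024,0.013,0,0.085],[0.003,0.024,0.013,0,0.085],[0.003,0.024,0.013,0,0.085],[0,0,0,0,0.085],[0,0,0,0,0.085]]' >/dev/null;python3 -c "
from h import *
o=st();plan([480,137,250],0,15)"|cut -c1-200
```

```text
t 29.57 pos [829.   35.7 512. ] z [ 0.482 -0.066 -0.874] x [ 0.078  0.996 -0.032] F [-0.8  0.4  1.2] w 84.7 q [ 0.391  0.566 -0.94   1.114  0.727  1.231  1.042]
[[0.005,-0.029,0.004,0.0,0.085],[0.005,-0.029,0.004,0.0,0.085],[0.005,-0.029,0.004,0.0,0.085],[0.005,-0.029,0.004,0.0,0.085],[0.005,-0.029,0.004,0.0,0.085],[0.005,-0.029,0.004,0.0,0.085],[0.005,-0.029
[[0.005,-0.029,0.004,0.0,0.085],[0.005,-0.029,0.004,0.0,0.085],[0.005,-0.029,0.004,0.0,0.085],[0.005,-0.029,0.004,0.0,0.085],[0.005,-0.029,0.004,0.0,0.085]]
```

```bash
python3 -m jog '[[0.006,-0.032,0,0,0.085],[0.006,-0.032,0,0,0.085],[0.006,-0.032,0,0,0.085],[0.006,-0.032,0,0,0.085],[0.006,-0.032,0,0,0.085],[0.006,-0.032,0,0,0.085],[0.006,-0.032,0,0,0.085],[0.006,-0.032,0,0,0.085],[0.006,-0.032,0,0,0.085],[0.006,-0.032,0,0,0.085]]' >/dev/null;python3 -c "
from h import *
o=st();plan([482,137,245],0,5);print(R(o).T@([540.8,134,98]-o['tool_pos']))"|cut -c1-200
```

```text
t 30.4 pos [534.  108.3 345.2] z [ 0.483 -0.084 -0.871] x [ 0.096  0.994 -0.042] F [-0.4  0.8  0.5] w 85.2 q [ 0.728  0.031 -1.13   2.014  0.455  0.722  0.806]
[[0.006,-0.019,0.012,0.0,0.085],[0.006,-0.019,0.012,0.0,0.085],[0.006,-0.019,0.012,0.0,0.085],[0.006,-0.019,0.012,0.0,0.085],[0.006,-0.019,0.012,0.0,0.085]]
[  36.65683233 -116.52875624  216.59284312]
```

```bash
python3 -m jog '[[0.008,-0.025,0,-0.7,0.085],[0.008,-0.025,0.005,-0.7,0.085],[0.008,-0.025,0.01,-0.7,0.085],[0.008,-0.025,0.01,0,0.085],[0.004,-0.016,0.01,0,0.085],[0,0,0.01,0,0.085],[0,0,0,0,0.085],[0,0,0,0,0.085],[0,0,0,0,0.085],[0,0,0,0,0.085]]' >/dev/null;python3 -c "
from h import *
o=st();print(R(o).T@([540.8,134,98]-o['tool_pos']))"|cut -c1-200
```

```text
t 31.23 pos [435.9 134.4 238.6] z [ 0.489 -0.124 -0.863] x [ 0.075  0.992 -0.1  ] F [ 0.4 -0.8  0.8] w 85.0 q [ 0.654  0.053 -1.274  2.291  0.813  0.631  0.289]
[ 21.49109718  21.65715626 172.76112911]
```

```bash
python3 -m jog '[[0.003,0.003,0.01,0,0.085],[0.003,0.003,0.01,0,0.085],[0.003,0.003,0.01,0,0.085],[0.003,0.003,0.01,0,0.085],[0.003,0.003,0.01,0,0.085],[0.003,0.003,0.01,0,0.085],[0.002,0.002,0.01,0,0.085],[0,0,0,0,0.085],[0,0,0,0,0.085],[0,0,0,0,0.085]]' >/dev/null;python3 -c "
from h import *
o=st();print(R(o).T@([540.8,134,98]-o['tool_pos']))"|cut -c1-200
```

```text
t 32.07 pos [497.6 141.  193.9] z [ 0.502 -0.136 -0.854] x [ 0.092  0.99  -0.104] F [-0.9 -0.7 -0.3] w 85.2 q [ 0.385  0.348 -1.082  2.234  1.226  0.771 -0.057]
[  7.00104963 -11.58378931 104.52331031]
```

```bash
python3 -m jog '[[0.001,-0.003,0.009,0,0.085],[0.001,-0.003,0.009,0,0.085],[0.001,-0.003,0.009,0,0.085],[0.001,-0.003,0.009,0,0.085],[0.001,0,0.009,0,0.085],[0,0,0.009,0,0.085],[0,0,0.009,0,0.085],[0,0,0,0,0.085],[0,0,0,0,0.085],[0,0,0,0,0.085]]' >/dev/null;python3 -c "
from h import *
o=st();print(R(o).T@([541.3,131.9,98.5]-o['tool_pos']))"|cut -c1-200
```

```text
t 32.9 pos [522.1 135.6 142.3] z [ 0.515 -0.139 -0.846] x [ 0.098  0.99  -0.104] F [-0.6 -0.   0.5] w 85.6 q [ 0.283  0.484 -0.962  2.241  1.458  0.789 -0.246]
[ 2.74139913 -6.45158352 47.42236313]
```

```bash
python3 -m jog '[[0.001,-0.003,0.008,0,0.085],[0.001,-0.003,0.008,0,0.085],[0.001,-0.002,0.008,0,0.085],[0,-0.001,0.008,0,0.085],[0,-0.001,0.008,0,0.085],[0,0,0.006,0,0.085],[0,0,0,0,0.085],[0,0,0,0,0.085],[0,0,0,0,0.085],[0,0,0,0,0.085]]' >/dev/null;python3 - <<'E'
from h import *
o=st();print(R(o).T@([541.3,131.9,98.5]-o['tool_pos']))
p,d=ctrl.capture("side");cv2.imwrite("pics/s3.png",cv2.resize(p[150:330,220:440,::-1],None,fx=3,fy=3))
E
```

```text
t 33.73 pos [540.  133.6 105.4] z [ 0.526 -0.138 -0.839] x [ 0.098  0.99  -0.101] F [ 0.6 -0.1  0.2] w 84.9 q [ 0.234  0.582 -0.894  2.234  1.612  0.807 -0.361]
[-0.83839578 -2.50478594  6.72517489]
```

View pics/s3.png

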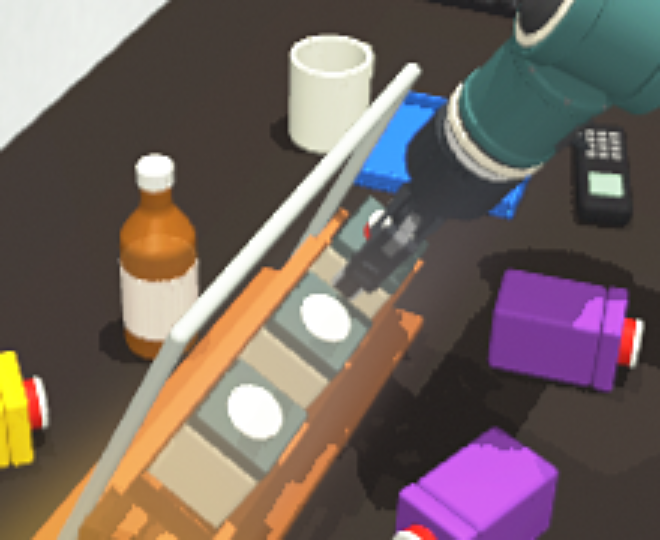

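The fingers straddle canister 1 (tip near (350,285) in the crop). The other two caps, at (325,318) and (255,410), are down. I'll close the gripper now.

```bash
python3 -m jog '[[0,0,0,0,0],[0,0,0,0,0],[0,0,0,0,0],[0,0,0,0,0],[0,0,0,0,0],[0,0,0,0,0],[0,0,0,0,0],[0,0,0,0,0],[0,0,0,0,0],[0,0,0,0,0]]' >/dev/null;python3 -c "
from h import *
o=st()"
```

```text
t 34.62 pos [539.6 134.1 107.1] z [ 0.528 -0.138 -0.838] x [ 0.098  0.99  -0.101] F [-0.3 -0.2  0.4] w 59.8 q [ 0.234  0.578 -0.896  2.235  1.61   0.807 -0.361]
```

```bash
python3 -c "
from h import *
print(R(ctrl.observe()).T@[-.478,.029,.878])"; python3 -m jog '[[-0.001,0,-0.004,0,0],[-0.001,0,-0.006,0,0],[-0.001,0,-0.006,0,0],[-0.001,0,-0.008,0,0],[-0.001,0,-0.008,0,0],[-0.001,0,-0.008,0,0],[-0.001,0,-0.008,0,0],[-0.001,0,-0.008,0,0],[-0.001,0,-0.008,0,0],[0,0,0,0,0]]' >/dev/null;python3 -c "
from h import *
o=st();print(R(o).T@[-.478,.029,.878])"
```

```text
[-0.10697218  0.06638506 -0.99214867]
t 35.45 pos [501.  133.6 166.6] z [ 0.528 -0.139 -0.838] x [ 0.098  0.99  -0.102] F [ 0.9 -0.4 -2.7] w 60.2 q [ 0.321  0.396 -1.01   2.276  1.389  0.765 -0.218]
[-0.10783228  0.06709316 -0.99200792]
```

```bash
python3 -m jog '[[-0.001,0.001,-0.013,0,0],[-0.002,0.001,-0.018,0,0],[-0.002,0.001,-0.02,0,0],[-0.01,0.001,-0.02,0,0],[-0.02,0.001,-0.015,0,0],[-0.025,0,-0.01,0,0],[-0.025,0,-0.01,0,0],[-0.025,0,-0.005,0,0],[-0.025,0,-0.005,0,0],[-0.025,0,-0.005,0,0]]' >/dev/null;python3 -c "
from h import *
o=st();plan([370,-100,300],0,1)"
```

```text
t 36.28 pos [422.8  12.9 272.3] z [ 0.507 -0.145 -0.85 ] x [ 0.09   0.989 -0.115] F [-0.  -0.4 -2. ] w 59.7 q [ 0.55  -0.241 -0.739  2.378  0.208  0.456  1.132]
[[-0.12,-0.029,-0.034,0.0,0.085]]
```

```bash
python3 -m jog '[[-0.025,-0.006,-0.006,0,0],[-0.025,-0.006,-0.006,0,0],[-0.025,-0.006,-0.006,0,0],[-0.025,-0.006,-0.006,0,0],[-0.02,-0.006,-0.006,0,0],[0.003,-0.025,-0.016,0,0],[0.005,-0.025,-0.016,0,0],[0.005,-0.025,-0.016,0,0],[0.005,-0.025,-0.016,0,0],[0.005,-0.025,-0.016,0,0]]' >/dev/null;python3 -c "
from h import *
o=st();print(R(o).T@[-.96,.27,0])"
```

```text
t 37.12 pos [360.4 -93.9 263.6] z [ 0.416 -0.106 -0.903] x [ 0.051  0.994 -0.093] F [-0.4  1.2 -1.9] w 60.2 q [ 0.553 -0.307 -0.341  2.438 -0.156  0.554  1.859]
[ 0.21991831 -0.87331564 -0.42831732]
```

```bash
python3 -m jog '[[0.006,-0.026,-0.013,0,0],[0.006,-0.026,-0.013,0,0],[0.006,-0.026,-0.013,0,0],[0.006,-0.026,-0.013,0,0],[0.006,-0.026,-0.013,0,0],[0.006,-0.026,-0.012,0,0],[0.006,-0.026,-0.011,0,0],[0.006,-0.026,-0.01,0,0],[0.006,-0.026,-0.01,0,0],[0.006,-0.026,-0.01,0,0]]' >/dev/null;python3 -c "
from h import *
o=st();print(R(o).T@[-.96,.27,0])"
```

```text
t 37.95 pos [303.7 -80.6 242.8] z [ 0.236 -0.056 -0.97 ] x [ 0.031  0.998 -0.05 ] F [ 0.6 -1.  -2.3] w 59.4 q [ 0.568 -0.307 -0.345  2.437 -0.147  0.753  1.865]
[ 0.23930572 -0.93733386 -0.24215285]
```

```bash
python3 -m jog '[[0.007,-0.028,-0.007,0,0],[0.007,-0.028,-0.007,0,0],[0.007,-0.028,-0.007,0,0],[0.007,-0.028,-0.006,0,0],[0.007,-0.028,-0.005,0,0],[0.007,-0.028,-0.005,0,0],[0.007,-0.028,-0.004,0,0],[0.007,-0.028,-0.003,0,0],[0.007,-0.028,-0.002,0,0],[0.007,-0.028,-0.002,0,0]]' >/dev/null;python3 -c "
from h import *
o=st();print(R(o).T@[-.96,.27,0])"
```

```text
t 38.78 pos [241.3 -63.3 232.2] z [ 0.038 -0.001 -0.999] x [ 0.026  1.    -0.   ] F [-0.7 -1.2 -2.9] w 59.6 q [ 0.624 -0.307 -0.389  2.437 -0.15   0.958  1.879]
[ 0.24531677 -0.96591584 -0.03641791]
```

```bash
python3 -m jog '[[-0.006,0.015,0,0,0],[-0.01,0.025,0,0,0],[-0.01,0.03,0,0,0],[-0.01,0.03,0,0,0],[-0.01,0.03,0,0,0],[-0.01,0.03,0,0,0],[-0.01,0.03,0,0,0],[-0.01,0.03,0,0,0],[-0.01,0.03,0,0,0],[-0.01,0.02,0,0,0]]' >/dev/null;python3 -c "
from h import *
o=st();plan([564,-192,170],0,10)"
```

```text
t 39.62 pos [ 512.6 -170.9  236.8] z [ 0.022 -0.001 -1.   ] x [ 0.03  1.   -0.  ] F [-0.4  0.2 -1.1] w 60.0 q [ 0.59   0.3   -0.392  1.862  0.131  0.983  1.685]
[[-0.002,0.005,0.007,0.0,0.085],[-0.002,0.005,0.007,0.0,0.085],[-0.002,0.005,0.007,0.0,0.085],[-0.002,0.005,0.007,0.0,0.085],[-0.002,0.005,0.007,0.0,0.085],[-0.002,0.005,0.007,0.0,0.085],[-0.002,0.005,0.007,0.0,0.085],[-0.002,0.005,0.007,0.0,0.085],[-0.002,0.005,0.007,0.0,0.085],[-0.002,0.005,0.007,0.0,0.085]]
```

```bash
python3 -m jog '[[-0.003,0.007,0.007,0,0],[-0.003,0.007,0.01,0,0],[-0.003,0.007,0.01,0,0],[-0.003,0.007,0.01,0,0],[-0.003,0.007,0.01,0,0],[-0.003,0.007,0.01,0,0],[-0.002,0.007,0.01,0,0],[0,0,0.005,0,0],[0,0,0,0,0],[0,0,0,0,0]]' >/dev/null;python3 - <<'E'
from h import *
o=st();plan([564,-192,75],0,1)
p,d=ctrl.capture("side");cv2.imwrite("pics/s4.png",cv2.resize(p[50:250,300:500,::-1],None,fx=3,fy=3))
C=cloud("side",d);m=(C[...,2]>40)&(C[...,2]<230)&(abs(C[...,0]-564)<55)&(abs(C[...,1]+192)<55)
for z in range(60,220,15):
    k=m&(abs(C[...,2]-z)<8); X=C[k]
    if len(X)>5: print(z,len(X),X.min(0).round(),X.max(0).round())
E
```

```text
t 40.45 pos [ 566.9 -198.3  156.3] z [ 0.01   0.003 -1.   ] x [0.037 0.999 0.004] F [-0.2  0.6 -2.2] w 59.8 q [ 0.549  0.497 -0.347  1.779  0.203  0.892  1.648]
[[0.006,-0.004,0.081,0.0,0.085]]
90 25 [ 530. -207.   95.] [ 592. -160.   98.]
105 132 [ 530. -218.   97.] [ 588. -157.  113.]
120 134 [ 530. -216.  112.] [ 592. -158.  128.]
135 137 [ 532. -216.  127.] [ 591. -160.  143.]
150 142 [ 532. -224.  142.] [ 594. -160.  158.]
165 133 [ 533. -221.  157.] [ 593. -156.  173.]
180 140 [ 533. -226.  172.] [ 594. -152.  188.]
195 173 [ 534. -235.  187.] [ 595. -152.  203.]
210 73 [ 550. -245.  202.] [ 580. -138.  218.]
```

View pics/s4.png

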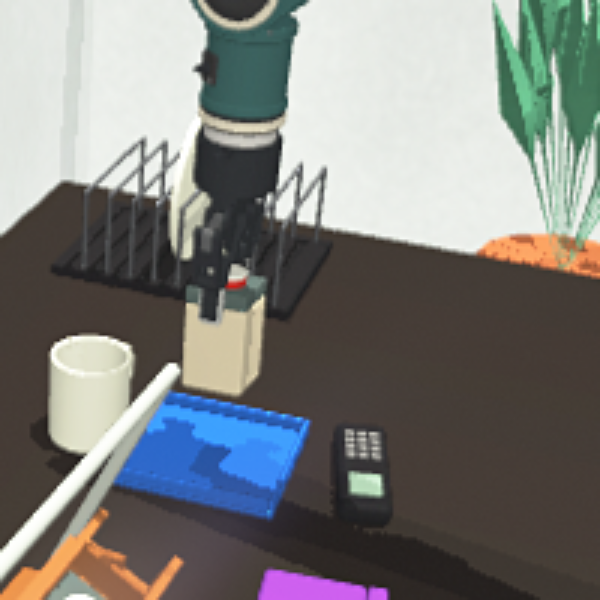

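```bash
python3 -m jog '[[0.001,0,0.01,0,0],[0.001,0,0.014,0,0],[0.001,0,0.014,0,0],[0.001,0,0.014,0,0],[0.001,0,0.008,0,0],[0,0,0.004,0,0],[0,0,0.003,0,0],[0,0,0.003,0,0],[0,0,0,0,0],[0,0,0,0,0]]' >/dev/null;python3 -c "
from h import *
o=st()"
```

```text
t 41.33 pos [ 568.8 -193.1   87. ] z [ 0.017 -0.    -1.   ] x [0.037 0.999 0.   ] F [ 0.4 -0.1 -2.5] w 59.7 q [ 0.515  0.586 -0.318  1.824  0.249  0.754  1.601]
```

```bash
python3 -m jog '[[0,0,0.002,0,0],[0,0,0.002,0,0],[0,0,0.002,0,0],[0,0,0.002,0,0],[0,0,0.002,0,0],[0,0,0.002,0,0],[0,0,0.002,0,0],[0,0,0,0,0],[0,0,0,0,0],[0,0,0,0,0]]' >/dev/null;python3 -c "
from h import *
o=st()";python3 -m jog '[[0,0,0.001,0,0],[0,0,0.001,0,0],[0,0,0.001,0,0],[0,0,0.001,0,0],[0,0,0.001,0,0],[0,0,0.001,0,0],[0,0,0.001,0,0],[0,0,0.001,0,0],[0,0,0.001,0,0],[0,0,0.001,0,0]]' >/dev/null;python3 -c "
from h import *
o=st()"
```

```text
t 42.17 pos [ 571.9 -193.7   76.1] z [ 0.023 -0.003 -1.   ] x [ 0.037  0.999 -0.002] F [-0.7 -0.1 -2.1] w 60.1 q [ 0.509  0.602 -0.311  1.826  0.258  0.729  1.593]
t 43.0 pos [ 572.9 -193.4   75.6] z [ 0.023 -0.006 -1.   ] x [ 0.038  0.999 -0.006] F [-3.5  2.   6.7] w 59.8 q [ 0.503  0.604 -0.308  1.825  0.262  0.729  1.587]
```

```bash
python3 -m jog '[[0,0,0.002,0,0],[0,0,0.002,0,0],[0,0,0.002,0,0],[0,0,0.002,0,0],[0,0,0.002,0,0],[0,0,0.002,0,0],[0,0,0.001,0,0],[0,0,0.001,0,0],[0,0,0.001,0,0],[0,0,0.001,0,0]]' >/dev/null;python3 - <<'E'
from h import *
o=st()
p,d=ctrl.capture("side");cv2.imwrite("pics/s5.png",cv2.resize(p[100:250,330:480,::-1],None,fx=4,fy=4))
C=cloud("side",d)
for z in range(20,110,15):
    k=(abs(C[...,2]-z)<8)&(abs(C[...,0]-564)<55)&(abs(C[...,1]+192)<55); X=C[k]
    if len(X)>5: print(z,len(X),X.min(0).round(),X.max(0).round())
E
```

```text
t 43.83 pos [ 575.2 -192.9   75.4] z [ 0.024 -0.013 -1.   ] x [ 0.038  0.999 -0.012] F [-4.2  1.2 10.7] w 59.7 q [ 0.495  0.604 -0.303  1.823  0.268  0.726  1.579]
20 104 [ 538. -213.   13.] [ 601. -151.   27.]
35 123 [ 538. -210.   27.] [ 598. -153.   43.]
50 121 [ 539. -209.   42.] [ 600. -154.   58.]
65 126 [ 538. -217.   57.] [ 601. -155.   73.]
80 122 [ 540. -211.   72.] [ 602. -154.   88.]
95 121 [ 541. -218.   87.] [ 598. -147.  103.]
```

View pics/s5.png

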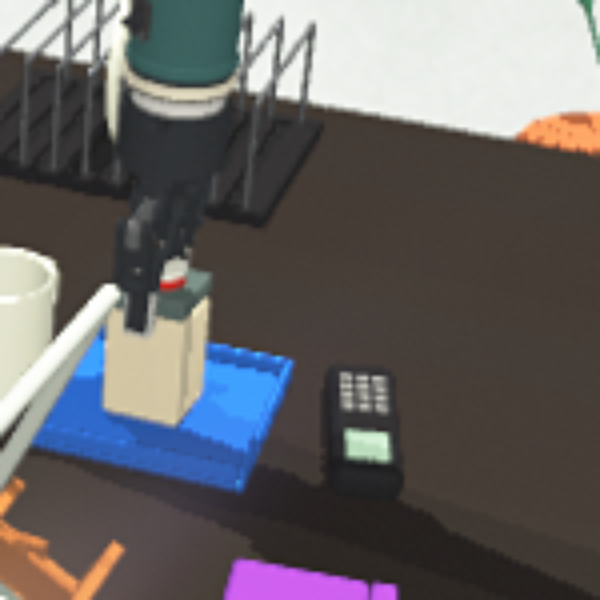

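The canister stands in the tray, base around (150,410) in the crop, upright to within about 1–2°. I'll release it and rise straight up.

```bash
python3 -m jog '[[0,0,0,0,0.063],[0,0,0,0,0.066],[0,0,0,0,0.07],[0,0,0,0,0.075],[0,0,0,0,0.08],[0,0,0,0,0.085],[0,0,0,0,0.085],[0,0,0,0,0.085],[0,0,0,0,0.085],[0,0,0,0,0.085]]' >/dev/null;python3 -c "
from h import *
o=st()"; python3 -m jog '[[0,0,-0.006,0,0.085],[0,0,-0.01,0,0.085],[0,0,-0.015,0,0.085],[0,0,-0.02,0,0.085],[0,0,-0.02,0,0.085],[0,0,-0.025,0,0.085],[0,0,-0.025,0,0.085],[0,0,-0.025,0,0.085],[0,0,-0.02,0,0.085],[0,0,0,0,0.085]]' >/dev/null;python3 - <<'E'
from h import *
o=st()
a=ctrl.capture("side")
p,d=a;b=ctrl.capture("top")[0]
cv2.imwrite("pics/f.png",np.vstack([cv2.resize(p[100:350,200:500,::-1],(480,400)),cv2.resize(b[150:300,130:450,::-1],(480,200))]))
C=cloud("side",d)
for z in range(20,130,15):
    k=(abs(C[...,2]-z)<8)&(abs(C[...,0]-570)<55)&(abs(C[...,1]+192)<55); X=C[k]
    if len(X)>5: print(z,len(X),X.min(0).round(),X.max(0).round())
E
```

```text
t 44.72 pos [ 575.6 -193.1   73.9] z [ 0.025 -0.012 -1.   ] x [ 0.038  0.999 -0.011] F [0.3 0.1 0. ] w 84.9 q [ 0.495  0.607 -0.302  1.823  0.268  0.724  1.579]
t 45.55 pos [ 570.8 -190.   254.3] z [ 0.026 -0.012 -1.   ] x [ 0.037  0.999 -0.011] F [1.3 0.3 0.4] w 85.0 q [ 0.55   0.381 -0.369  1.706  0.162  1.055  1.664]
20 111 [ 539. -210.   12.] [ 600. -151.   28.]
35 115 [ 539. -206.   27.] [ 601. -151.   43.]
50 116 [ 539. -209.   42.] [ 600. -152.   58.]
65 120 [ 539. -208.   57.] [ 600. -151.   73.]
80 130 [ 539. -212.   72.] [ 601. -151.   88.]
95 112 [ 539. -212.   87.] [ 598. -151.  103.]
110 211 [ 539. -212.  102.] [ 599. -152.  118.]
125 48 [ 552. -204.  117.] [ 589. -166.  121.]
```

View pics/f.png

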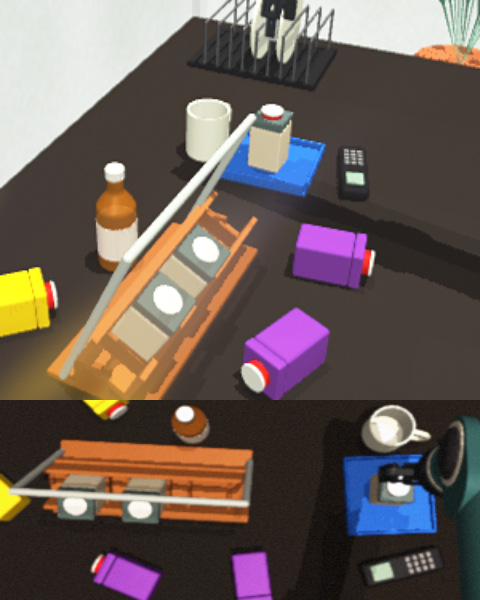

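The canister stands square and upright in the tray at about (271,140). The two sound ones are still in the rack with caps down and no red showing, and nothing else has moved. I'm handing it in.

```bash
python3 -c "
from h import *
print(ctrl.finish_job())"
```

```text
the job is handed in; nothing more can be done
None
```

The job is done and handed in at about 45.7 s of the 72 s allowed.

- **Button tests:** I pressed each lid button along the lean until it bottomed out, then let go. The caps on the middle and left canisters (seen from the robot) stayed about 1–2 mm above the lid. The right-hand one, on the tray side, sprang back to about 11 mm, so that is the worn one.
- **Moving the worn canister:** I pulled it out along the lean, brought it upright, and set it down in the blue tray. I let go only after feeling contact with the tray floor, at about 10 N.
- **Last checks:** The canister stands upright in the tray, with its side faces vertical to within about 1 mm over its height. The two sound canisters are still in their pockets with buttons down and no red showing. The gripper is clear at 254 mm and nothing else looks moved.

**What did not go cleanly:**
- **Press force:** The first button press read about 74 N at the wrist, harder than I meant. The other two read about 40–50 N. All were fingertip presses, under the 120 N wrist limit.
- **Joint limits:** Some joints sat at their range limits while I tilted and untilted the tool. The last joint read 2.922 against a listed 2.92, which I took as rounding.
- **Grip alignment:** The gripper was about 7° out of line with the canister when it closed. The canister was 2–3° off upright above the tray and settled flat when set down.

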